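# Line up the archive boxes by height on the shelf board

## Task

Line up the four archive boxes by height on the white shelf board: the tallest in the outlined place next to the black bookend, then each next shorter one in the following place, so that the shortest ends next to the grey bookend. Stand each box upright and square inside its own outline, a narrow labelled face towards the front, without tipping any box over on the way. Leave the pencil cup and the stamp where they are.

Things in the scene. Friction and masses are not known exactly. Their poses are not given: they have to be found in the camera images.
- blue_box: Archive box, dark blue, the tallest: a closed rigid upright box 120 mm high, footprint 60 mm (its x) by 38 mm (its y), paler lid band (not removable), a brass-framed label on each narrow (38 mm) face, its -x and +x faces, both alike. Origin: centre of its underside; z up. Loose, 0.08 to 0.33 kg, standing on the table at the start.
- tan_box: Archive box, tan (light brown), second tallest: a closed rigid upright box 100 mm high, footprint 60 mm (its x) by 38 mm (its y), paler lid band (not removable), a brass-framed label on each narrow (38 mm) face, its -x and +x faces, both alike. Origin: centre of its underside; z up. Loose, 0.08 to 0.33 kg, standing on the table at the start.
- red_box: Archive box, dark red, third tallest: a closed rigid upright box 80 mm high, footprint 60 mm (its x) by 38 mm (its y), paler lid band (not removable), a brass-framed label on each narrow (38 mm) face, its -x and +x faces, both alike. Origin: centre of its underside; z up. Loose, 0.08 to 0.33 kg, standing on the table at the start.
- green_box: Archive box, dark green, the shortest: a closed rigid upright box 60 mm high, footprint 60 mm (its x) by 38 mm (its y), paler lid band (not removable), a brass-framed label on each narrow (38 mm) face, its -x and +x faces, both alike. Origin: centre of its underside; z up. Loose, 0.08 to 0.33 kg, standing on the table at the start.
- board: White shelf board fixed on the table, 130 mm (its x) by 410 mm (its y), top face 15 mm above the table; a lip 4 mm thick, 12 mm above the top face, along its back (+x) edge. Origin: centre of its underside. Four dark outlined places in a row on the top face, centred at x = 0 and y = -123, -41, +41, +123 mm; each 82 mm (x) by 58 mm (y) inside. Bookends at both ends.
- black_bookend: Black bookend fixed on the board at one end of the row, at x = 0 and y = +190 or -190 mm in the board's frame (varies); a plate 90 mm long (board's x), 4 mm thick, 80 mm high, foot 26 mm wide. Origin: centre of its underside, on the board's top face. A like pale grey bookend, not listed, is at the other end. The places are centred 67, 149, 231, 313 mm from it.
- pencil_cup: Bystander: dark steel pencil cup, 72 mm across, 95 mm high, with three pencils sticking up to 150 mm. Loose. Origin: centre of its underside.
- stamp: Bystander: hand stamp, black base 60 x 40 x 18 mm with a wooden knob handle, 70 mm high in all. Loose. Origin: centre of its underside.
Not all that is in view belongs to the job. What is shaped like the blue_box but orange or turquoise is not meant.

How it is judged (in metres and radians):
At the end, for the whole second after the job is handed in: From the black bookend on: blue, tan, red, green box in the four outlined places, each within about 12 mm of its centre along and across the board, standing on the board, upright within 0.08 rad, its 60 mm side along the board's x within 0.35 rad (either way round), at rest (x of blue_box in the frame of board between -0.0125 and 0.0125 m and y of blue_box in the frame of board between -0.137 and 0.137 m and z of blue_box in the frame of board between 0.011 and 0.019 m and horizontal distance between blue_box and black_bookend between 0.0545 and 0.0795 m and angle between each of blue_box, tan_box, red_box, green_box's own z axis and vertical below 0.08 rad and angle between the x axis of each of blue_box, tan_box, red_box, green_box and the x axis of board, either way round below 0.35 rad and linear speed of each of blue_box, tan_box, red_box, green_box below 0.02 m/s and angular speed of each of blue_box, tan_box, red_box, green_box below 0.2 rad/s and x of tan_box in the frame of board between -0.0125 and 0.0125 m and y of tan_box in the frame of board between -0.137 and 0.137 m and z of tan_box in the frame of board between 0.011 and 0.019 m and horizontal distance between tan_box and black_bookend between 0.1365 and 0.1615 m and x of red_box in the frame of board between -0.0125 and 0.0125 m and y of red_box in the frame of board between -0.137 and 0.137 m and z of red_box in the frame of board between 0.011 and 0.019 m and horizontal distance between red_box and black_bookend between 0.2185 and 0.2435 m and x of green_box in the frame of board between -0.0125 and 0.0125 m and y of green_box in the frame of board between -0.137 and 0.137 m and z of green_box in the frame of board between 0.011 and 0.019 m and horizontal distance between green_box and black_bookend between 0.3005 and 0.3255 m); the robot touches nothing.
It fails at once if the pencil cup or the stamp is moved more than 20 mm (distance of any of pencil_cup, stamp from where it was at the start of the episode above 0.02 m).
It fails at once if an archive box is tipped over (more than 0.6 rad) (angle between any of blue_box, tan_box, red_box, green_box's own z axis and vertical above 0.6 rad).
It also fails if it takes over 102 s, if anything falls off the work surface, if the arm or the gripper's body presses on something with over 40 N, if the wrist force passes 120 N, or if a joint passes its speed limit or range.

## Robot

A 6-joint arm with a two-finger parallel gripper is mounted at the origin on the work surface. World frame = base frame: x ahead of the robot, y to its left, z up, the work surface at z = 0. Lengths are in m, angles in degrees, forces in N, time in s.
With the tool pointing down it reaches from about 0.4 to 0.825 m from the base axis. Payload 7 kg.
Tool frame: the origin (TCP) lies at the very end of the fingers, on their centre line; the grasp point (between the pads) lies 19 mm behind it; z points along the fingers, y is the line along which they close (so a half turn about z gives the same grasp; the last joint's range is limited). The gripper opens to 88 mm and grips with 3 to 60 N. Pads are 19 mm wide; open, the fingers measure 130 mm over their backs; the gripper's body (78 mm by 193 mm) begins 47 mm behind the grasp point.
Start: joints at [84.803, 20.546, 0.682, 0, -70.136, -16.507], TCP at [0.25, 0.627, 0.227] pointing down, gripper open.
Joint ranges: [-176.03, 176.03], [-82.01, 121.73], [-58.28, 71.71], [-173.87, 95.51], [-174.79, -0.11], [-173.66, 173.66]. Speed limits (degrees/s): [136.94, 136.94, 172.46, 180, 180, 180].

## Interface

Orientations are given as [roll, pitch, yaw] about the fixed x, y, z axes, in that order (R = Rz(yaw) Ry(pitch) Rx(roll)).
In Python, from plant import get_obs, snapshot, camera_params, close_job, boxes_of, cut_out, landmark_of gives the robot as it stands.
- The arm moves only by the shell command python3 -m inch 'ROWS' [OPENING]. ROWS is text: rows parted by semicolons, each of 6 numbers parted by spaces: the shift along the tool's x, y, z in units of 30 cm (1.0 is 30 cm), then the turn, a rotation vector about the tool's x, y, z in units of pi rad (1.0 is pi rad). A call has 1 to 10 rows; each row is the pose to reach, as a shift and turn from the pose commanded when the call began, along the tool's axes at that moment, turning the shorter way round; what a row does not reach only later rows make up. A row lasts 1/12 s, in which the tool goes at most 41.7 mm and 7.16 degrees, less where a joint would pass 70% of its speed; a pose out of reach is approached as far as the arm can. A call with a number of a shift or a turn outside -1 to 1 is refused whole. A call with a gripper value outside its range is refused whole. OPENING is the closure, from -1 (fully open) to 1 (shut), set as the call begins (- or left out, the last holds). The fingers move at their own pace and stop on an object; the grip force is fixed at half the most. Time passes only in rows, so rows that repeat a pose let the fingers close. It gives the time, the measured TCP pose, the force, the opening and the grip force at its end, in the units of the state.
- get_obs(): the state, without advancing time (a new reading comes with each control period).
- snapshot(name): name is "side" or "top"; returns the picture (400x640x3 uint8, red, green, blue); there is no depth.
- camera_params(name): a dict with "mtx" (3x3 intrinsics, pixels), "rvec" (rotation vector, rad) and "tvec" (3), from world to camera coordinates, as OpenCV has them. Camera axes: x right, y down, z forward; pixel columns grow to the right and rows downward; lengths in m; the calibration is good to about 2 mm. A picture is of the moment at which its call begins. camera_params takes no time and is no camera call.
- close_job(): hands the job in; it is judged then, once.
Trained networks look in the newest picture that a camera, given by its name, has taken for a name from the list of things; names that differ only in an ending like _2 or _b are one class to them, and where a whole thing is asked for, a point or a joint stands for the part that bears it (a point fixed in the world has none). Each returns a list of dicts, best first, with "p" (0 to 1); they miss things now and then, are a little off and sometimes report something else, mostly with a low value. They report only what shows in the picture. A call takes as long as a camera call. They do not tell look-alikes from the thing itself.
- boxes_of(camera, thing): "rect" ([left, top, width, height] in pixels, round what is visible of it).
- cut_out(camera, thing): "pixels" (400x640 bool, what is visible of it) and "rect" ([left, top, width, height] in pixels, round what is visible of it).
- landmark_of(camera, thing): "uv" ([column, row] in pixels: a listed point, or the origin of a listed thing).
The state is a dict: "clock": time; "joint_pos": joint angles; "qvel": joint speeds; "tau": joint torques, N m; "tool_pos": TCP position; "orientation": TCP orientation; "force": force on the tool from outside, world axes, zero at the start; "moment": the same for the moment, N m; "opening": finger opening in m; "gripper_force": force on a finger pad.
Only numpy, scipy, OpenCV 4.12 (cv2) and the standard library are available. Lean on these libraries where they do the work, as an engineer would, in place of code of your own. Each camera call takes 0.05 s, during which the arm holds its last target. There are 200 camera calls.

## Working session

There is one attempt and no reset: what is moved stays moved. The work goes in short steps, Python scripts to look and compute and a shell command to move; the robot and the scene stay as the last step left them, time stands still between calls to the robot, and variables do not carry over. Pictures are saved under pics/ and viewed, at most 14 in all, crops included, and the job is handed in when it is done.

```bash
mkdir -p pics; ls
python3 - <<'E'
from plant import *
import cv2,numpy as np
for c in("top","side"):
    cv2.imwrite(f"pics/{c}0.png",snapshot(c)[:,:,::-1])
    p=camera_params(c);print(c,{k:np.round(v,4).tolist() for k,v in p.items()})
    for t in("blue_box","tan_box","red_box","green_box","board","black_bookend","pencil_cup","stamp"):
        print(t,[(round(d["p"],2),np.round(d["rect"]).tolist()) for d in boxes_of(c,t)][:4],[(round(d["p"],2),np.round(d["uv"],1).tolist()) for d in landmark_of(c,t)][:4])
print(get_obs())
E
```

```text
pics
top {'mtx': [[512.9957, 0.0, 316.1595], [0.0, 512.9957, 202.3698], [0.0, 0.0, 1.0]], 'rvec': [2.1818, -2.1569, 0.1177], 'tvec': [0.0123, 0.5266, 1.2822]}
blue_box [(0.94, [466.0, 243.0, 41.0, 16.0]), (0.68, [423.0, 227.0, 35.0, 26.0]), (0.58, [391.0, 222.0, 27.0, 29.0])] [(0.81, [398.3, 236.1]), (0.58, [476.8, 246.3]), (0.56, [435.0, 241.5]), (0.21, [189.9, 247.6])]
tan_box [(0.77, [266.0, 216.0, 20.0, 30.0]), (0.48, [421.0, 226.0, 40.0, 28.0])] [(0.71, [275.7, 231.4])]
red_box [(0.62, [340.0, 223.0, 27.0, 31.0])] [(0.64, [351.9, 238.0])]
green_box [(0.61, [175.0, 234.0, 21.0, 28.0])] [(0.69, [189.7, 246.6])]
board [(0.74, [240.0, 127.0, 160.0, 82.0]), (0.21, [425.0, 226.0, 38.0, 26.0])] [(0.57, [316.9, 168.8]), (0.3, [432.7, 239.7])]
black_bookend [(0.75, [384.0, 132.0, 18.0, 38.0]), (0.74, [239.0, 130.0, 160.0, 80.0])] [(0.58, [392.1, 156.5])]
pencil_cup [(0.63, [122.0, 136.0, 45.0, 30.0])] [(0.84, [149.8, 157.6])]
stamp [(0.9, [468.0, 160.0, 20.0, 24.0])] [(0.85, [474.1, 173.3])]
side {'mtx': [[445.871, 0.0, 320.1045], [0.0, 445.871, 194.9552], [0.0, 0.0, 1.0]], 'rvec': [2.28
[... 738 characters left out ...]
p [] [(0.82, [369.8, 313.9])]
{'clock': 1.7, 'joint_pos': array([ 8.48039081e+01,  2.05458619e+01,  6.81295805e-01, -4.16345891e-04,
       -7.01368340e+01, -1.65062953e+01]), 'qvel': array([-0.07780426,  0.00705944, -0.01941822,  0.11340246,  0.08449063,
        0.00607019]), 'tau': array([ 6.58994122e-04, -5.82372522e+01,  2.93296748e+01,  7.00216144e+00,
        1.25943692e-02, -2.64209996e-05]), 'tool_pos': array([0.24961735, 0.62711167, 0.22656052]), 'orientation': array([ 1.79998546e+02, -2.23668555e-05, -2.17025287e+01]), 'force': array([0.19234318, 0.0955594 , 0.05938333]), 'moment': array([ 0.01021247,  0.02699234, -0.03582261]), 'gripper_force': 0.0, 'opening': 0.08703926176777457}
```

View pics/top0.png

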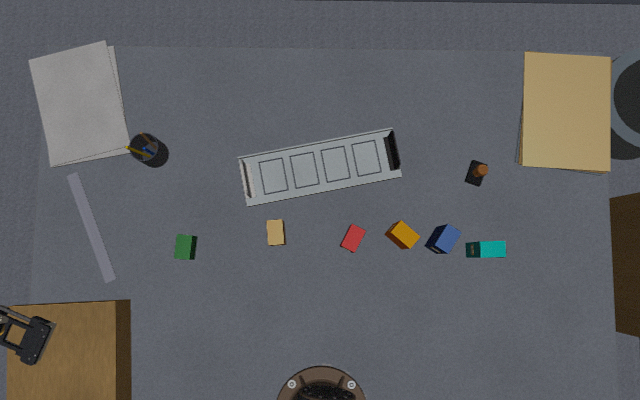

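View pics/side0.png

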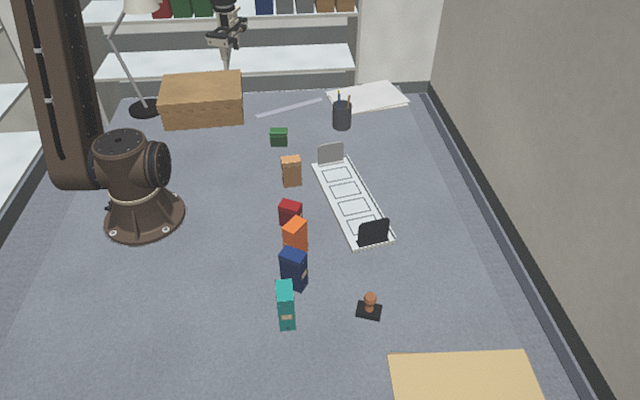

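The blue-shaped candidates in the top view are orange at (403,235), blue at (443,239) and turquoise at (487,249). Only the one at (443,239) is dark blue, so that is blue_box. In the side view it is at (293,268). I'll confirm it in the crop along with the model fits.

```bash
cat > lib.py <<'E'
from plant import *
import cv2,numpy as np
from scipy.optimize import minimize
CP={c:camera_params(c) for c in("top","side")}
def proj(c,P):
    p=CP[c];return cv2.projectPoints(np.asarray(P,float).reshape(-1,3),p["rvec"],p["tvec"],p["mtx"],None)[0][:,0]
def ray(c,uv,z):
    p=CP[c];R=cv2.Rodrigues(p["rvec"])[0];t=np.ravel(p["tvec"])
    C=-R.T@t;d=R.T@np.linalg.inv(p["mtx"])@np.array([*uv,1.]);return C+d*(z-C[2])/d[2]
def rz(a):return np.array([[np.cos(a),-np.sin(a),0],[np.sin(a),np.cos(a),0],[0,0,1]])
def boxpts(x,y,a,h,z0=0,sx=.06,sy=.038):
    P=np.array([[i*sx/2,j*sy/2,k] for k in(0,h) for i,j in((-1,-1),(1,-1),(1,1),(-1,1))])
    return P@rz(a).T+[x,y,z0]
S=8
def hullmask(c,P,off,shape):
    m=np.zeros((shape[0]*S,shape[1]*S),np.uint8)
    h=cv2.convexHull(((proj(c,P)-off+.5)*S).astype(np.float32))
    cv2.fillConvexPoly(m,np.round(h*16).astype(np.int32),1,shift=4)
    return cv2.resize(m.astype(np.float32),(shape[1],shape[0]),interpolation=cv2.INTER_AREA)
def fitbox(masks,h0,z0=0,x0=None,fith=True):
    off={};sub={}
    for c,m in masks.items():
        v,u=np.where(m);a,b=max(u.min()-8,0),max(v.min()-8,0)
        off[c]=np.array([a,b]);sub[c]=m[b:v.max()+9,a:u.max()+9].astype(np.float32)
    def cost(p):
        x,y,a=p[:3]*[.01,.01,.2];h=h0+(p[3]*.01 if fith else 0)
        return sum(np.abs(hullmask(c,boxpts(x,y,a,h,z0),off[c],s.shape)-s).sum()/s.sum() for c,s in sub.items())
    if x0 is None:
        u=np.argwhere(masks["top"]).mean(0)[::-1];x0=ray("top",u,h0*.7)[:2]
    best=None
    for a in np.arange(0,np.pi,np.pi/6):
        r=minimize(cost,[x0[0]*100,x0[1]*100,a/.2,0][:4 if fith else 3],method="Nelder-Mead",options=dict(initial_simplex=None,xatol=.005,fatol=1e-4,maxiter=600))
        if best is None or r.fun<best.fun:best=r
    p=best.x
    return p[0]*.01,p[1]*.01,p[2]*.2,h0+(p[3]*.01 if fith else 0),best.fun
def outl(x,y,a,z):
    L=[]
    for yc in(-.123,-.041,.041,.123):
        c=np.array([[-.0415,-.0295],[.0415,-.0295],[.0415,.0295],[-.0415,.0295],[-.0415,-.0295]])
        for i in range(4):
            for t in np.linspace(0,1,15):L.append([*(c[i]*(1-t)+c[i+1]*t+[0,yc]),z])
    return np.array(L)@rz(a).T+[x,y,0]
E
cat > fit.py <<'E'
from lib import *
H=dict(blue_box=.12,tan_box=.1,red_box=.08,green_box=.06)
G={"blue_box":{"top":(443,239),"side":(293,268)},"tan_box":{"top":(276,231),"side":(291,171)},"red_box":{"top":(352,238),"side":(289,212)},"green_box":{"top":(186,247),"side":(278,137)}}
img={c:snapshot(c) for c in CP};vis={c:cv2.resize(img[c][:,:,::-1],None,fx=4,fy=4,interpolation=cv2.INTER_CUBIC) for c in CP}
for b,h in H.items():
    M={}
    for c in CP:
        ds=[d for d in cut_out(c,b) if d["pixels"][G[b][c][1]-4:G[b][c][1]+5,G[b][c][0]-4:G[b][c][0]+5].any()]
        if ds:M[c]=ds[0]["pixels"]
    r=fitbox(M,h,x0=ray("top",G[b]["top"],h*.7)[:2]);r2=fitbox({"top":M["top"]},h,x0=r[:2],fith=False) if "top" in M else r
    print(b,list(M),np.round(r,4),np.rad2deg(r[2]).round(1),"top only",np.round(r2,4))
    for c in CP:
        q=proj(c,boxpts(*r[:4]))
        for i in range(4):
            for s,e in((i,(i+1)%4),(i+4,(i+1)%4+4),(i,i+4)):cv2.line(vis[c],*[tuple(int(w) for w in q[k]*4+2) for k in(s,e)],(255,255,0),1)
g={c:cv2.GaussianBlur(cv2.cvtColor(img[c],cv2.COLOR_RGB2GRAY),(0,0),.9).astype(np.float32) for c in CP}
def cost(p):
    P=outl(p[0]*.01,p[1]*.01,p[2]*.05,p[3]*.01);s=0
    for c in CP:
        q=proj(c,P).astype(np.float32);s+=cv2.remap(g[c],q[None,:,0],q[None,:,1],1).mean()
    return s
c0=ray("top",(316.9,168.8),.015);best=None
for z in(0,1.5,3):
  for dx in(-1,0,1):
    for dy in(-1,0,1):
      for da in(-.12,-.18,-.24):
        r=minimize(cost,[c0[0]*100+dx,c0[1]*100+dy,da*-20*-1,z],method="Nelder-Mead",options=dict(maxiter=600))
        r2=r
        if best is None or r2.fun<best.fun:best=r2
p=best.x*[.01,.01,.05,.01];print("board",p.round(4),np.rad2deg(p[2]),best.fun,c0)
for c in CP:
    for q in proj(c,outl(*p)):cv2.circle(vis[c],tuple(int(w) for w in q*4+2),1,(0,0,255),-1)
a=vis["top"][110*4:270*4,160*4:520*4];b_=vis["side"][115*4:335*4,250*4:410*4]
cv2.imwrite("pics/ftop.png",cv2.resize(a,(800,356),interpolation=cv2.INTER_AREA));cv2.imwrite("pics/fside.png",cv2.resize(b_,(436,600),interpolation=cv2.INTER_AREA))
E
python3 fit.py
```

```text
blue_box ['top', 'side'] [ 0.4349 -0.2924  2.5821  0.12    0.2419] 147.9 top only [ 0.4348 -0.2933  2.5772  0.12    0.0476]
tan_box ['top', 'side'] [0.447  0.117  0.079  0.1    0.1416] 4.5 top only [0.4466 0.1167 0.0804 0.1    0.0517]
red_box ['top', 'side'] [ 0.4358 -0.0727 -0.4571  0.0801  0.631 ] -26.2 top only [ 0.4357 -0.0736  2.6749  0.08    0.0551]
green_box ['top', 'side'] [0.4105 0.3467 3.0434 0.06   0.155 ] 174.4 top only [ 0.4101  0.3462 -0.1003  0.06    0.0447]
board [ 1.9091e+00 -1.4000e-03 -2.1550e-01 -0.0000e+00] -12.348344749073036 0.0 [0.61536495 0.01734722 0.015     ]
```

View pics/ftop.png

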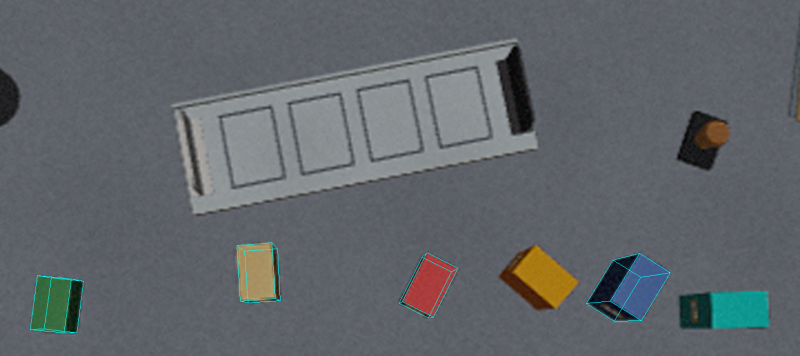

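View pics/fside.png

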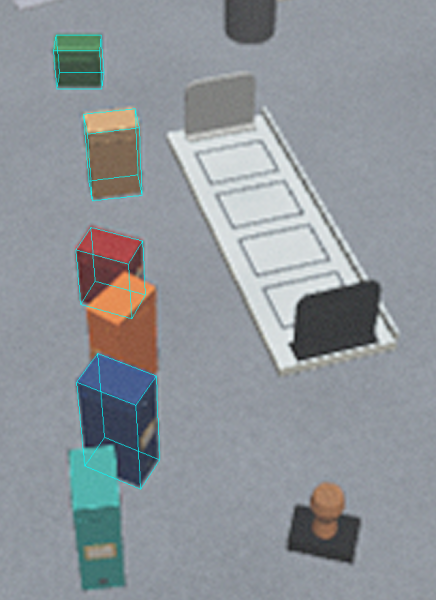

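The blue box is confirmed. It is the dark blue one at top crop (628,287), with orange at (540,277) and turquoise at (725,310) beside it. All four box fits match both views, including the heights. The board fit started with the wrong yaw sign, so I'll refit it.

```bash
cat > board.py <<'E'
from lib import *
img={c:snapshot(c) for c in CP}
g={c:cv2.GaussianBlur(cv2.cvtColor(img[c],cv2.COLOR_RGB2GRAY),(0,0),.8).astype(np.float32) for c in CP}
c0=ray("top",(316.9,168.8),.015)
def cost(p,cs=("top","side"),w=1):
    P=outl(c0[0]+p[0]*.01,c0[1]+p[1]*.01,p[2]*.05,p[3]*.01);s=0
    for c in cs:
        q=proj(c,P).astype(np.float32);s+=cv2.remap(g[c],q[None,:,0],q[None,:,1],1,borderValue=255).mean()
    return s+200*max(0,np.abs(p[:2]).max()-2)+100*max(0,abs(p[3]-1.5)-1.5)
for cs in(("top","side"),("top",)):
    best=None
    for dx in(-1,0,1):
      for dy in(-1,0,1):
        for a in(2.5,3.5,4.5):
          x0=np.array([dx,dy,a,1.5]);r=minimize(cost,x0,args=(cs,),method="Nelder-Mead",options=dict(maxiter=800,initial_simplex=np.vstack([x0]+[x0+.6*np.eye(4)[i] for i in range(4)])))
          if best is None or r.fun<best.fun:best=r
    p=best.x*[.01,.01,.05,.01]+[c0[0],c0[1],0,0];print("board",cs,p.round(4),np.rad2deg(p[2]),best.fun)
    if len(cs)==2:
        P=p
        for n,y in zip(("blue","tan","red","green"),(-.123,-.041,.041,.123)):print(n,(p[:2]+rz(p[2])[:2,:2]@[0,y]).round(4))
for c in CP:
    print(c,np.abs(proj(c,[[P[0],P[1],P[3]]])).round(1))
vis=cv2.resize(img["top"][:,:,::-1],None,fx=4,fy=4);v2=cv2.resize(img["side"][:,:,::-1],None,fx=4,fy=4)
for c,v in(("top",vis),("side",v2)):
    for q in proj(c,outl(*P)):cv2.circle(v,tuple(int(w) for w in q*4+2),1,(0,0,255),-1)
o=np.zeros((480,800,3),np.uint8);o[:,:]=0
o[:400,:430]=cv2.resize(v2[145*4:255*4,295*4:413*4],(430,400));o[:200,430:800]=cv2.resize(vis[120*4:215*4,232*4:408*4],(370,200))
cv2.imwrite("pics/b.png",o)
E
python3 board.py
```

```text
board ('top', 'side') [0.6208 0.0105 0.2046 0.017 ] 11.721341217644216 280.68609619140625
blue [ 0.6458 -0.1099]
tan [ 0.6291 -0.0296]
red [0.6124 0.0507]
green [0.5958 0.131 ]
board ('top',) [0.6201 0.0106 0.205  0.0212] 11.74563779155942 109.1472396850586
top [[319.6 166.6]]
side [[349.1 197.5]]
```

View pics/b.png

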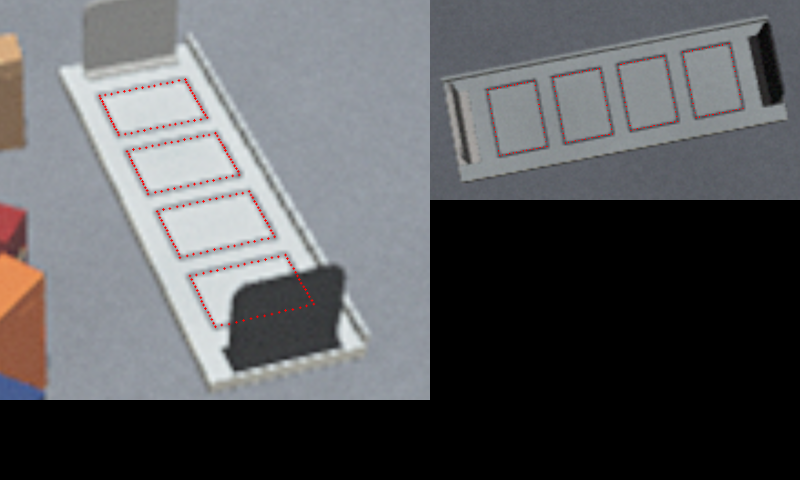

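Both board outlines line up with the overlay. The black bookend is at the right (−y) end, so blue goes at board y = −0.123. I'll place green, red, tan and blue in that order, so the gripper body always clears the boxes already placed.

```bash
cat > plan.py <<'E'
import sys,numpy as np
from scipy.spatial.transform import Rotation as R
from plant import get_obs
# args: legs "x,y,z,yaw" ; each printed relative to the previous (first: the measured pose)
o=get_obs();p=np.array(o["tool_pos"]);r=R.from_euler("xyz",o["orientation"],degrees=True)
print("now",p.round(4),np.round(o["orientation"],2),"open",round(o["opening"],4),"t",round(o["clock"],2))
for a in sys.argv[1:]:
    x,y,z,w=map(float,a.split(","));q=np.array([x,y,z]);s=R.from_euler("xyz",[180,0,w],degrees=True)
    d=r.inv().apply(q-p)/.3;t=(r.inv()*s).as_rotvec()/np.pi
    print(a,"|",*d.round(3),"|",*t.round(3),"| rows>=",int(np.ceil(max(np.linalg.norm(q-p)/.0417,np.linalg.norm(t)*180/7.16))));p,r=q,s
E
python3 -c "
from lib import *
for n,uv in(('orange',(405,232)),('blue',(448,240))):print(n,ray('top',uv,.12).round(3))"
python3 plan.py .4103,.3465,.13,-5.6 .4103,.3465,.024,-5.6 .4103,.3465,.16,-5.6 .5958,.131,.16,11.7 .5958,.131,.042,11.7
```

```text
orange [ 0.449 -0.192  0.12 ]
blue [ 0.431 -0.293  0.12 ]
now [0.2496 0.6271 0.2266] [-180.     0.   -21.7] open 0.0877 t 2.3
.4103,.3465,.13,-5.6 | 0.844 0.671 0.322 | -0.0 -0.0 -0.089 | rows>= 9
.4103,.3465,.024,-5.6 | 0.0 -0.0 0.353 | 0.0 0.0 0.0 | rows>= 3
.4103,.3465,.16,-5.6 | 0.0 0.0 -0.453 | 0.0 0.0 0.0 | rows>= 4
.5958,.131,.16,11.7 | 0.685 0.655 0.0 | 0.0 0.0 -0.096 | rows>= 7
.5958,.131,.042,11.7 | 0.0 -0.0 0.393 | 0.0 0.0 0.0 | rows>= 3
```

```bash
python3 -m inch '0.10 0.08 0.03 0 0 -0.01; 0.21 0.17 0.08 0 0 -0.02; 0.32 0.25 0.12 0 0 -0.034; 0.42 0.335 0.16 0 0 -0.045; 0.53 0.42 0.2 0 0 -0.056; 0.63 0.5 0.24 0 0 -0.067; 0.74 0.59 0.28 0 0 -0.078; 0.80 0.636 0.305 0 0 -0.086; 0.844 0.671 0.322 0 0 -0.089; 0.844 0.671 0.322 0 0 -0.089' -0.5
python3 plan.py .4103,.3465,.024,-5.6
```

```text
clock: 3.13
tool_pos: [0.411, 0.3428, 0.1289]
orientation: [179.9, 0.1, -5.8]
force: [0.5, 0.0, -0.4]
opening: 0.0656
gripper_force: 0.0
now [0.411  0.3428 0.1289] [ 1.7988e+02  7.0000e-02 -5.8300e+00] open 0.0656 t 3.13
.4103,.3465,.024,-5.6 | -0.003 -0.013 0.349 | 0.001 0.0 -0.001 | rows>= 3
```

```bash
python3 -m inch '0 0 0.06 0 0 0; 0 0 0.12 0 0 0; 0 0 0.18 0 0 0; 0 0 0.18 0 0 0;0 0 0.18 0 0 0'
python3 plan.py .4103,.3465,.024,-5.6
```

```text
clock: 3.55
tool_pos: [0.4102, 0.3464, 0.0757]
orientation: [179.9, 0.0, -5.7]
force: [0.2, 0.9, 1.8]
opening: 0.0654
gripper_force: 0.0
now [0.4102 0.3464 0.0757] [ 1.7991e+02  3.0000e-02 -5.6600e+00] open 0.0654 t 3.55
.4103,.3465,.024,-5.6 | 0.0 -0.001 0.172 | 0.001 0.0 -0.0 | rows>= 2
```

The error was just settling, so the commanded pose is accurate. Next I descend, grip, lift and carry.

```bash
python3 -m inch '0 0 0.06 0 0 0; 0 0 0.12 0 0 0; 0 0 0.16 0 0 0; 0 0 0.172 0 0 0;0 0 0.172 0 0 0'
python3 -m inch '0 0 0 0 0 0; 0 0 0 0 0 0;0 0 0 0 0 0;0 0 0 0 0 0;0 0 0 0 0 0;0 0 0 0 0 0' 1
python3 -m inch '0 0 -0.03 0 0 0; 0 0 -0.1 0 0 0; 0 0 -0.18 0 0 0; 0 0 -0.26 0 0 0; 0 0 -0.34 0 0 0; 0 0 -0.42 0 0 0;0 0 -0.453 0 0 0;0 0 -0.453 0 0 0;0 0 -0.453 0 0 0'
python3 plan.py .5958,.131,.16,11.7 .5958,.131,.050,11.7
```

```text
clock: 3.97
tool_pos: [0.4105, 0.3468, 0.0247]
orientation: [180.0, -0.0, -5.7]
force: [-0.0, -1.3, 1.0]
opening: 0.0656
gripper_force: 0.0
clock: 4.47
tool_pos: [0.4106, 0.3466, 0.0249]
orientation: [-180.0, -0.0, -5.7]
force: [-1.5, -0.6, 4.5]
opening: 0.0375
gripper_force: 30.0
clock: 5.22
tool_pos: [0.4102, 0.3463, 0.1601]
orientation: [-180.0, 0.0, -5.7]
force: [-0.3, 0.5, -2.7]
opening: 0.0379
gripper_force: 30.0
now [0.4102 0.3463 0.1601] [-1.7996e+02  2.0000e-02 -5.7100e+00] open 0.0379 t 5.22
.5958,.131,.16,11.7 | 0.687 0.653 -0.0 | -0.0 0.0 -0.097 | rows>= 7
.5958,.131,.050,11.7 | 0.0 -0.0 0.367 | 0.0 0.0 0.0 | rows>= 3
```

```bash
python3 -m inch '0.04 0.04 0 0 0 -0.006; 0.12 0.11 0 0 0 -0.02; 0.21 0.2 0 0 0 -0.03; 0.3 0.28 0 0 0 -0.043; 0.39 0.37 0 0 0 -0.055; 0.48 0.455 0 0 0 -0.067; 0.56 0.53 0 0 0 -0.078; 0.63 0.6 0 0 0 -0.089; 0.67 0.64 0 0 0 -0.095; 0.687 0.653 0 0 0 -0.097'
python3 -m inch '0 0 0 0 0 0; 0 0 0.04 0 0 0; 0 0 0.12 0 0 0; 0 0 0.2 0 0 0; 0 0 0.28 0 0 0; 0 0 0.34 0 0 0; 0 0 0.36 0 0 0;0 0 0.367 0 0 0;0 0 0.367 0 0 0;0 0 0.367 0 0 0'
python3 plan.py .5958,.131,.045,11.7
python3 - <<'E'
from lib import *
a=cv2.resize(snapshot("side")[100:260,250:420,::-1],(425,400),interpolation=2);b=cv2.resize(snapshot("top")[120:220,230:323,::-1],(372,400),interpolation=2)
cv2.imwrite("pics/g1.png",np.hstack([a,b]))
E
```

```text
clock: 6.05
tool_pos: [0.5962, 0.1283, 0.1574]
orientation: [179.9, 0.2, 11.7]
force: [-0.7, 0.7, -2.2]
opening: 0.0376
gripper_force: 30.0
clock: 6.88
tool_pos: [0.5966, 0.1318, 0.0512]
orientation: [-180.0, -0.1, 11.8]
force: [-0.0, -0.0, -1.3]
opening: 0.0376
gripper_force: 30.0
now [0.5966 0.1318 0.0512] [-1.7999e+02 -8.0000e-02  1.1820e+01] open 0.0376 t 6.88
.5958,.131,.045,11.7 | -0.003 0.002 0.021 | -0.0 -0.0 0.001 | rows>= 1
```

View pics/g1.png

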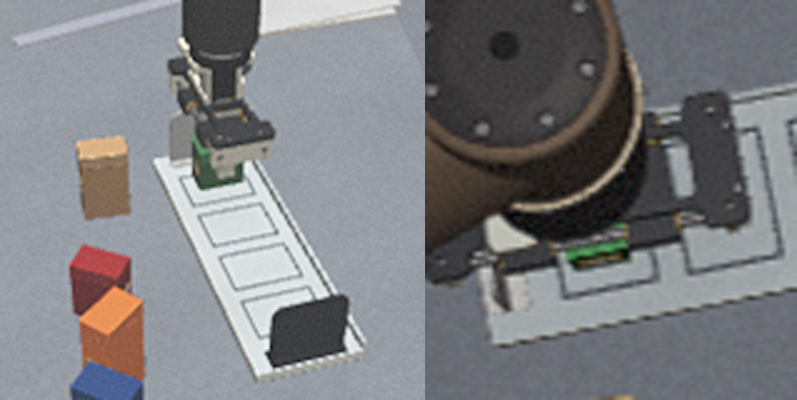

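The green box is held upright above the outline nearest the grey bookend (about (220,185) in the crop). I'll lower it gently until it touches.

```bash
python3 -m inch '-0.001 0.001 0.01 0 0 0; -0.003 0.002 0.02 0 0 0; -0.003 0.002 0.03 0 0 0;-0.003 0.002 0.03 0 0 0'
python3 -m inch '0 0 0.003 0 0 0; 0 0 0.003 0 0 0'
python3 -m inch '0 0 0.003 0 0 0; 0 0 0.003 0 0 0'
python3 -m inch '0 0 0.003 0 0 0; 0 0 0.003 0 0 0'
```

```text
clock: 7.32
tool_pos: [0.5949, 0.1301, 0.0406]
orientation: [180.0, 0.0, 11.8]
force: [-1.3, -0.1, -1.8]
opening: 0.0378
gripper_force: 30.0
clock: 7.48
tool_pos: [0.5953, 0.1302, 0.0401]
orientation: [180.0, 0.0, 11.8]
force: [0.1, -0.1, -2.2]
opening: 0.0377
gripper_force: 30.0
clock: 7.65
tool_pos: [0.5955, 0.1303, 0.04]
orientation: [180.0, -0.0, 11.8]
force: [-1.8, -1.1, 3.5]
opening: 0.0376
gripper_force: 30.0
clock: 7.82
tool_pos: [0.5955, 0.1303, 0.0399]
orientation: [180.0, -0.0, 11.8]
force: [-4.9, -0.1, 12.0]
opening: 0.0379
gripper_force: 30.0
```

```bash
python3 -m inch '0 0 0 0 0 0; 0 0 0 0 0 0;0 0 0 0 0 0;0 0 0 0 0 0' -0.4
python3 -m inch '0 0 -0.05 0 0 0; 0 0 -0.12 0 0 0; 0 0 -0.22 0 0 0; 0 0 -0.32 0 0 0; 0 0 -0.42 0 0 0; 0 0 -0.5 0 0 0;0 0 -0.5 0 0 0'
python3 plan.py .4358,-.073,.19,-26.4 .4358,-.073,.12,-26.4 .4358,-.073,.04,-26.4 .4358,-.073,.19,-26.4 .6124,.0507,.19,11.7 .6124,.0507,.061,11.7
```

```text
clock: 8.15
tool_pos: [0.5954, 0.1304, 0.0384]
orientation: [180.0, -0.0, 11.8]
force: [-0.3, 0.3, 0.1]
opening: 0.0583
gripper_force: 0.0
clock: 8.73
tool_pos: [0.5982, 0.1312, 0.1944]
orientation: [-179.9, -0.5, 11.8]
force: [1.0, 0.0, 0.7]
opening: 0.061
gripper_force: 0.0
now [0.5982 0.1312 0.1944] [-179.93   -0.5    11.82] open 0.061 t 8.73
.4358,-.073,.19,-26.4 | -0.669 0.555 0.008 | -0.001 -0.003 0.212 | rows>= 7
.4358,-.073,.12,-26.4 | -0.0 -0.0 0.233 | 0.0 0.0 0.0 | rows>= 2
.4358,-.073,.04,-26.4 | -0.0 -0.0 0.267 | 0.0 0.0 0.0 | rows>= 2
.4358,-.073,.19,-26.4 | 0.0 0.0 -0.5 | 0.0 0.0 0.0 | rows>= 4
.6124,.0507,.19,11.7 | 0.344 -0.631 -0.0 | 0.0 0.0 -0.212 | rows>= 6
.6124,.0507,.061,11.7 | 0.0 -0.0 0.43 | 0.0 0.0 0.0 | rows>= 4
```

```bash
python3 -m inch '-0.06 0.05 0 0 0 0.02; -0.13 0.11 0 0 0 0.04; -0.21 0.18 0 0 0 0.07; -0.3 0.25 0 0 0 0.1; -0.39 0.33 0 0 0 0.13; -0.47 0.4 0 0 0 0.16; -0.55 0.46 0 0 0 0.18; -0.62 0.52 0 0 0 0.2; -0.655 0.55 0 0 0 0.212; -0.663 0.555 0 0 0 0.212'
python3 -m inch '0 0 0 0 0 0; 0 0 0.06 0 0 0; 0 0 0.14 0 0 0; 0 0 0.2 0 0 0;0 0 0.2 0 0 0;0 0 0.2 0 0 0'
python3 plan.py .4358,-.073,.04,-26.4
```

```text
clock: 9.57
tool_pos: [0.4332, -0.0747, 0.1885]
orientation: [-180.0, -0.0, -26.6]
force: [0.5, 0.7, -1.0]
opening: 0.0615
gripper_force: 0.0
clock: 10.07
tool_pos: [0.4349, -0.0728, 0.128]
orientation: [179.9, 0.1, -26.3]
force: [1.1, -0.1, 1.9]
opening: 0.0612
gripper_force: 0.0
now [ 0.4349 -0.0728  0.128 ] [ 1.7989e+02  9.0000e-02 -2.6290e+01] open 0.0612 t 10.07
.4358,-.073,.04,-26.4 | 0.003 -0.001 0.293 | 0.001 0.001 0.001 | rows>= 3
```

```bash
python3 -m inch '0.003 0 0.06 0 0 0; 0.003 0 0.14 0 0 0; 0.003 0 0.22 0 0 0; 0.003 0 0.28 0 0 0;0.003 0 0.293 0 0 0;0.003 0 0.293 0 0 0'
python3 -m inch '0 0 0 0 0 0; 0 0 0 0 0 0;0 0 0 0 0 0;0 0 0 0 0 0;0 0 0 0 0 0;0 0 0 0 0 0' 1
python3 -m inch '0 0 -0.03 0 0 0; 0 0 -0.1 0 0 0; 0 0 -0.18 0 0 0; 0 0 -0.26 0 0 0; 0 0 -0.34 0 0 0; 0 0 -0.42 0 0 0;0 0 -0.48 0 0 0;0 0 -0.5 0 0 0;0 0 -0.5 0 0 0;0 0 -0.5 0 0 0'
python3 plan.py .6124,.0507,.19,11.7 .6124,.0507,.061,11.7
```

```text
clock: 10.57
tool_pos: [0.4359, -0.0734, 0.0406]
orientation: [179.9, 0.0, -26.3]
force: [1.7, 0.3, 0.5]
opening: 0.0615
gripper_force: 0.0
clock: 11.07
tool_pos: [0.4362, -0.0735, 0.0414]
orientation: [-179.9, -0.1, -26.4]
force: [-0.6, 1.6, 7.8]
opening: 0.0381
gripper_force: 29.9
clock: 11.9
tool_pos: [0.4348, -0.0736, 0.1897]
orientation: [180.0, 0.1, -26.4]
force: [0.6, -1.1, -2.5]
opening: 0.038
gripper_force: 29.9
now [ 0.4348 -0.0736  0.1897] [ 1.800e+02  5.000e-02 -2.641e+01] open 0.038 t 11.9
.6124,.0507,.19,11.7 | 0.346 -0.635 -0.001 | -0.0 0.0 -0.212 | rows>= 6
.6124,.0507,.061,11.7 | 0.0 -0.0 0.43 | 0.0 0.0 0.0 | rows>= 4
```

```bash
python3 -m inch '0.02 -0.03 0 0 0 -0.01; 0.06 -0.1 0 0 0 -0.035; 0.1 -0.18 0 0 0 -0.06; 0.14 -0.26 0 0 0 -0.085; 0.185 -0.34 0 0 0 -0.115; 0.23 -0.42 0 0 0 -0.14; 0.27 -0.5 0 0 0 -0.167; 0.31 -0.57 0 0 0 -0.19; 0.335 -0.615 0 0 0 -0.205; 0.345 -0.634 0 0 0 -0.212'
python3 -m inch '0 0 0 0 0 0; 0 0 0.04 0 0 0; 0 0 0.12 0 0 0; 0 0 0.2 0 0 0; 0 0 0.28 0 0 0; 0 0 0.36 0 0 0; 0 0 0.41 0 0 0;0 0 0.42 0 0 0;0 0 0.42 0 0 0;0 0 0.42 0 0 0'
python3 plan.py .6124,.0507,.057,11.7
```

```text
clock: 12.73
tool_pos: [0.6133, 0.0518, 0.1873]
orientation: [180.0, 0.2, 12.0]
force: [-0.0, -0.6, -2.6]
opening: 0.0377
gripper_force: 29.9
clock: 13.57
tool_pos: [0.6127, 0.0504, 0.0652]
orientation: [180.0, -0.0, 11.7]
force: [0.4, -0.3, -2.0]
opening: 0.0377
gripper_force: 29.9
now [0.6127 0.0504 0.0652] [ 1.7999e+02 -2.0000e-02  1.1740e+01] open 0.0377 t 13.57
.6124,.0507,.057,11.7 | -0.001 -0.001 0.027 | 0.0 -0.0 0.0 | rows>= 1
```

```bash
python3 -m inch '-0.001 -0.001 0.012 0 0 0; -0.001 -0.001 0.022 0 0 0; -0.001 -0.001 0.027 0 0 0;-0.001 -0.001 0.027 0 0 0'
python3 -m inch '0 0 0.003 0 0 0; 0 0 0.003 0 0 0'
python3 -m inch '0 0 0.003 0 0 0; 0 0 0.003 0 0 0'
```

```text
clock: 13.9
tool_pos: [0.6124, 0.051, 0.0566]
orientation: [-180.0, -0.0, 11.8]
force: [-0.2, -0.3, -2.0]
opening: 0.0379
gripper_force: 29.9
clock: 14.07
tool_pos: [0.6125, 0.0511, 0.0565]
orientation: [180.0, -0.0, 11.8]
force: [-2.5, 1.5, 4.3]
opening: 0.038
gripper_force: 29.9
clock: 14.23
tool_pos: [0.6125, 0.0511, 0.0565]
orientation: [180.0, -0.1, 11.8]
force: [-6.4, 1.0, 11.4]
opening: 0.0377
gripper_force: 29.9
```

```bash
python3 -m inch '0 0 0 0 0 0; 0 0 0 0 0 0;0 0 0 0 0 0;0 0 0 0 0 0' -0.4
python3 -m inch '0 0 -0.05 0 0 0; 0 0 -0.12 0 0 0; 0 0 -0.22 0 0 0; 0 0 -0.32 0 0 0; 0 0 -0.42 0 0 0; 0 0 -0.5 0 0 0;0 0 -0.5 0 0 0;0 0 -0.5 0 0 0;0 0 -0.5 0 0 0'
python3 plan.py .4468,.1168,.20,4.5 .4468,.1168,.057,4.5 .4468,.1168,.21,4.5 .6291,-.0296,.21,11.7 .6291,-.0296,.08,11.7
```

```text
clock: 14.57
tool_pos: [0.6125, 0.051, 0.0547]
orientation: [180.0, -0.0, 11.8]
force: [0.0, -0.0, -0.3]
opening: 0.0579
gripper_force: 0.0
clock: 15.32
tool_pos: [0.6119, 0.051, 0.2041]
orientation: [-180.0, 0.0, 11.8]
force: [0.0, -0.0, -0.1]
opening: 0.0616
gripper_force: 0.0
now [0.6119 0.051  0.2041] [-1.7998e+02  4.0000e-02  1.1770e+01] open 0.0616 t 15.32
.4468,.1168,.20,4.5 | -0.494 -0.327 0.014 | -0.0 0.0 0.04 | rows>= 5
.4468,.1168,.057,4.5 | 0.0 -0.0 0.477 | 0.0 0.0 0.0 | rows>= 4
.4468,.1168,.21,4.5 | 0.0 0.0 -0.51 | 0.0 0.0 0.0 | rows>= 4
.6291,-.0296,.21,11.7 | 0.568 0.534 0.0 | 0.0 0.0 -0.04 | rows>= 6
.6291,-.0296,.08,11.7 | 0.0 -0.0 0.433 | 0.0 0.0 0.0 | rows>= 4
```

```bash
python3 -m inch '-0.06 -0.04 0 0 0 0.005; -0.14 -0.09 0 0 0 0.01; -0.22 -0.15 0 0 0 0.02; -0.3 -0.2 0 0 0 0.025; -0.38 -0.25 0 0 0 0.03; -0.45 -0.3 0.01 0 0 0.037; -0.494 -0.327 0.014 0 0 0.04; -0.494 -0.327 0.014 0 0 0.04'
python3 -m inch '0 0 0 0 0 0; 0 0 0.06 0 0 0; 0 0 0.12 0 0 0; 0 0 0.18 0 0 0;0 0 0.2 0 0 0;0 0 0.2 0 0 0;0 0 0.2 0 0 0'
python3 plan.py .4468,.1168,.057,4.5
```

```text
clock: 15.98
tool_pos: [0.4441, 0.1167, 0.1992]
orientation: [180.0, 0.1, 4.6]
force: [0.5, -0.4, 0.1]
opening: 0.0614
gripper_force: 0.0
clock: 16.57
tool_pos: [0.4476, 0.1165, 0.1404]
orientation: [179.9, 0.1, 4.6]
force: [0.1, 0.4, -0.0]
opening: 0.0616
gripper_force: 0.0
now [0.4476 0.1165 0.1404] [1.7994e+02 5.0000e-02 4.5700e+00] open 0.0616 t 16.57
.4468,.1168,.057,4.5 | -0.002 -0.001 0.278 | 0.0 0.0 0.0 | rows>= 2
```

```bash
python3 -m inch '-0.002 -0.001 0.06 0 0 0; -0.002 -0.001 0.14 0 0 0; -0.002 -0.001 0.21 0 0 0; -0.002 -0.001 0.26 0 0 0;-0.002 -0.001 0.278 0 0 0;-0.002 -0.001 0.278 0 0 0'
python3 -m inch '0 0 0 0 0 0; 0 0 0 0 0 0;0 0 0 0 0 0;0 0 0 0 0 0;0 0 0 0 0 0;0 0 0 0 0 0' 1
python3 -m inch '0 0 -0.03 0 0 0; 0 0 -0.1 0 0 0; 0 0 -0.18 0 0 0; 0 0 -0.26 0 0 0; 0 0 -0.34 0 0 0; 0 0 -0.42 0 0 0;0 0 -0.48 0 0 0;0 0 -0.51 0 0 0;0 0 -0.51 0 0 0;0 0 -0.51 0 0 0'
python3 plan.py .6291,-.0296,.21,11.7 .6291,-.0296,.08,11.7
```

```text
clock: 17.07
tool_pos: [0.4467, 0.1168, 0.0567]
orientation: [180.0, 0.1, 4.6]
force: [-0.6, 0.3, 0.8]
opening: 0.0615
gripper_force: 0.0
clock: 17.57
tool_pos: [0.4471, 0.1173, 0.0579]
orientation: [-180.0, -0.1, 4.6]
force: [-1.9, 0.3, 7.2]
opening: 0.0382
gripper_force: 29.8
clock: 18.4
tool_pos: [0.4461, 0.1169, 0.2096]
orientation: [-180.0, 0.0, 4.6]
force: [-0.2, -0.1, -3.4]
opening: 0.0382
gripper_force: 29.8
now [0.4461 0.1169 0.2096] [-1.7997e+02  2.0000e-02  4.5600e+00] open 0.0382 t 18.4
.6291,-.0296,.21,11.7 | 0.569 0.535 -0.002 | -0.0 0.0 -0.04 | rows>= 6
.6291,-.0296,.08,11.7 | 0.0 -0.0 0.433 | 0.0 0.0 0.0 | rows>= 4
```

```bash
python3 -m inch '0.03 0.03 0 0 0 0; 0.09 0.085 0 0 0 -0.005; 0.16 0.15 0 0 0 -0.01; 0.23 0.22 0 0 0 -0.015; 0.3 0.285 0 0 0 -0.02; 0.38 0.355 0 0 0 -0.025; 0.45 0.42 0 0 0 -0.03; 0.51 0.48 0 0 0 -0.035; 0.55 0.52 0 0 0 -0.04; 0.568 0.535 0 0 0 -0.04'
python3 -m inch '0 0 0 0 0 0; 0 0 0.04 0 0 0; 0 0 0.12 0 0 0; 0 0 0.2 0 0 0; 0 0 0.28 0 0 0; 0 0 0.36 0 0 0; 0 0 0.41 0 0 0;0 0 0.43 0 0 0;0 0 0.43 0 0 0;0 0 0.43 0 0 0'
python3 plan.py .6291,-.0296,.0737,11.7
```

```text
clock: 19.23
tool_pos: [0.6296, -0.0312, 0.2068]
orientation: [180.0, 0.3, 11.7]
force: [0.7, 0.5, -3.4]
opening: 0.0382
gripper_force: 29.8
clock: 20.07
tool_pos: [0.6291, -0.0289, 0.0813]
orientation: [180.0, -0.0, 11.8]
force: [0.2, 0.4, -2.3]
opening: 0.0379
gripper_force: 29.8
now [ 0.6291 -0.0289  0.0813] [179.99  -0.    11.82] open 0.0379 t 20.07
.6291,-.0296,.0737,11.7 | -0.0 0.002 0.025 | 0.0 -0.0 0.001 | rows>= 1
```

```bash
python3 -m inch '0 0.002 0.012 0 0 0; 0 0.002 0.021 0 0 0; 0 0.002 0.025 0 0 0;0 0.002 0.025 0 0 0'
python3 -m inch '0 0 0.003 0 0 0; 0 0 0.003 0 0 0'
python3 -m inch '0 0 0.003 0 0 0; 0 0 0.003 0 0 0'
```

```text
clock: 20.4
tool_pos: [0.6294, -0.03, 0.0737]
orientation: [-180.0, -0.0, 11.8]
force: [0.3, 0.7, -2.2]
opening: 0.0377
gripper_force: 29.8
clock: 20.57
tool_pos: [0.6297, -0.03, 0.073]
orientation: [180.0, -0.0, 11.8]
force: [0.7, 0.6, -2.3]
opening: 0.0379
gripper_force: 29.8
clock: 20.73
tool_pos: [0.6297, -0.0301, 0.0729]
orientation: [180.0, -0.0, 11.8]
force: [-2.1, -0.1, 5.4]
opening: 0.0377
gripper_force: 29.9
```

```bash
python3 -m inch '0 0 0 0 0 0; 0 0 0 0 0 0;0 0 0 0 0 0;0 0 0 0 0 0' -0.35
python3 -m inch '0 0 -0.05 0 0 0; 0 0 -0.12 0 0 0; 0 0 -0.22 0 0 0; 0 0 -0.32 0 0 0; 0 0 -0.42 0 0 0; 0 0 -0.5 0 0 0;0 0 -0.5 0 0 0;0 0 -0.5 0 0 0;0 0 -0.5 0 0 0'
python3 plan.py .4349,-.2928,.22,-32.2 .4349,-.2928,.077,-32.2 .4349,-.2928,.23,-32.2 .6458,-.1099,.23,11.7 .6458,-.1099,.1,11.7
python3 - <<'E'
from lib import *
a=cv2.resize(snapshot("side")[100:300,250:420,::-1],(425,500),interpolation=2)
cv2.imwrite("pics/g3.png",a)
E
```

```text
clock: 21.07
tool_pos: [0.6295, -0.03, 0.0718]
orientation: [180.0, -0.0, 11.8]
force: [-0.2, -0.3, 0.5]
opening: 0.057
gripper_force: 0.0
clock: 21.82
tool_pos: [0.629, -0.0299, 0.2212]
orientation: [-180.0, 0.0, 11.8]
force: [0.1, -0.0, -0.6]
opening: 0.0588
gripper_force: 0.0
now [ 0.629  -0.0299  0.2212] [-1.7997e+02  3.0000e-02  1.1760e+01] open 0.0588 t 21.82
.4349,-.2928,.22,-32.2 | -0.812 0.726 0.004 | -0.0 0.0 0.244 | rows>= 8
.4349,-.2928,.077,-32.2 | 0.0 -0.0 0.477 | 0.0 0.0 0.0 | rows>= 4
.4349,-.2928,.23,-32.2 | 0.0 0.0 -0.51 | 0.0 0.0 0.0 | rows>= 4
.6458,-.1099,.23,11.7 | 0.27 -0.891 -0.0 | 0.0 0.0 -0.244 | rows>= 7
.6458,-.1099,.1,11.7 | 0.0 -0.0 0.433 | 0.0 0.0 0.0 | rows>= 4
```

View pics/g3.png

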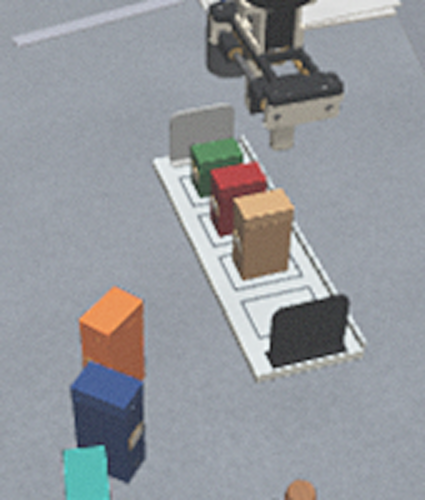

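Green (215,165), red (238,200) and tan (262,235) stand upright in their outlines, and blue is still at (108,420). Blue is next.

```bash
python3 -m inch '-0.05 0.05 0 0 0 0.015; -0.13 0.12 0 0 0 0.04; -0.22 0.2 0 0 0 0.065; -0.31 0.28 0 0 0 0.095; -0.4 0.36 0 0 0 0.12; -0.5 0.445 0 0 0 0.15; -0.59 0.53 0 0 0 0.18; -0.68 0.61 0 0 0 0.205; -0.76 0.68 0 0 0 0.23; -0.812 0.726 0 0 0 0.244'
python3 -m inch '0 0 0 0 0 0; 0 0 0 0 0 0; 0 0 0.06 0 0 0; 0 0 0.12 0 0 0; 0 0 0.18 0 0 0;0 0 0.2 0 0 0;0 0 0.2 0 0 0;0 0 0.2 0 0 0'
python3 plan.py .4349,-.2928,.077,-32.2
```

```text
clock: 22.7
tool_pos: [0.4324, -0.2946, 0.2207]
orientation: [180.0, 0.1, -32.5]
force: [0.3, 0.3, -0.0]
opening: 0.0594
gripper_force: 0.0
clock: 23.37
tool_pos: [0.4356, -0.2927, 0.1618]
orientation: [180.0, 0.0, -32.1]
force: [0.6, -0.6, 1.0]
opening: 0.0588
gripper_force: 0.0
now [ 0.4356 -0.2927  0.1618] [ 1.7996e+02  4.0000e-02 -3.2090e+01] open 0.0588 t 23.37
.4349,-.2928,.077,-32.2 | -0.002 0.001 0.283 | 0.0 0.0 0.001 | rows>= 3
```

```bash
python3 -m inch '-0.002 0.001 0.06 0 0 0; -0.002 0.001 0.14 0 0 0; -0.002 0.001 0.21 0 0 0; -0.002 0.001 0.26 0 0 0;-0.002 0.001 0.283 0 0 0;-0.002 0.001 0.283 0 0 0'
python3 -m inch '0 0 0 0 0 0; 0 0 0 0 0 0;0 0 0 0 0 0;0 0 0 0 0 0;0 0 0 0 0 0;0 0 0 0 0 0' 1
python3 -m inch '0 0 -0.03 0 0 0; 0 0 -0.1 0 0 0; 0 0 -0.18 0 0 0; 0 0 -0.26 0 0 0; 0 0 -0.34 0 0 0; 0 0 -0.42 0 0 0;0 0 -0.48 0 0 0;0 0 -0.51 0 0 0;0 0 -0.51 0 0 0;0 0 -0.51 0 0 0'
python3 plan.py .6458,-.1099,.23,11.7 .6458,-.1099,.1,11.7
```

```text
clock: 23.87
tool_pos: [0.4346, -0.2927, 0.0763]
orientation: [180.0, 0.1, -32.1]
force: [-0.1, -0.8, 0.2]
opening: 0.0592
gripper_force: 0.0
clock: 24.37
tool_pos: [0.4353, -0.2931, 0.0779]
orientation: [-180.0, -0.1, -32.1]
force: [-0.6, 1.2, 6.0]
opening: 0.0379
gripper_force: 30.0
clock: 25.2
tool_pos: [0.4343, -0.2925, 0.2294]
orientation: [-180.0, 0.0, -32.2]
force: [-0.5, 0.5, -2.4]
opening: 0.038
gripper_force: 30.0
now [ 0.4343 -0.2925  0.2294] [-1.7997e+02  3.0000e-02 -3.2160e+01] open 0.038 t 25.2
.6458,-.1099,.23,11.7 | 0.273 -0.891 -0.002 | -0.0 0.0 -0.244 | rows>= 7
.6458,-.1099,.1,11.7 | 0.0 -0.0 0.433 | 0.0 0.0 0.0 | rows>= 4
```

```bash
python3 -m inch '0.01 -0.03 0 0 0 -0.01; 0.03 -0.1 0 0 0 -0.03; 0.06 -0.2 0 0 0 -0.055; 0.09 -0.3 0 0 0 -0.08; 0.12 -0.4 0 0 0 -0.11; 0.155 -0.51 0 0 0 -0.14; 0.19 -0.62 0 0 0 -0.17; 0.22 -0.72 0 0 0 -0.2; 0.25 -0.81 0 0 0 -0.225; 0.265 -0.865 0 0 0 -0.238'
python3 -m inch '0.006 -0.004 0 0 0 -0.002; 0.02 -0.02 0 0 0 -0.006;0.02 -0.02 0 0 0 -0.006;0.02 -0.02 0 0 0 -0.006'
python3 plan.py .6458,-.1099,.1,11.7
```

```text
clock: 26.03
tool_pos: [0.6416, -0.1129, 0.2271]
orientation: [-180.0, 0.2, 11.1]
force: [0.9, -1.3, -2.7]
opening: 0.0379
gripper_force: 30.0
clock: 26.37
tool_pos: [0.6442, -0.1086, 0.2294]
orientation: [-180.0, 0.1, 11.7]
force: [-0.3, -0.2, -1.9]
opening: 0.0379
gripper_force: 30.0
now [ 0.6442 -0.1086  0.2294] [-1.7999e+02  6.0000e-02  1.1740e+01] open 0.0379 t 26.37
.6458,-.1099,.1,11.7 | 0.005 0.005 0.431 | -0.0 0.0 0.0 | rows>= 4
```

```bash
python3 -m inch '0.004 0.005 0 0 0 0; 0.004 0.005 0.04 0 0 0; 0.004 0.005 0.12 0 0 0; 0.004 0.005 0.2 0 0 0; 0.004 0.005 0.28 0 0 0; 0.004 0.005 0.36 0 0 0; 0.004 0.005 0.41 0 0 0;0.004 0.005 0.43 0 0 0;0.004 0.005 0.43 0 0 0;0.004 0.005 0.43 0 0 0'
python3 plan.py .6458,-.1099,.0937,11.7
```

```text
clock: 27.2
tool_pos: [0.6465, -0.11, 0.1012]
orientation: [180.0, -0.0, 11.8]
force: [-0.0, 0.2, -1.3]
opening: 0.0378
gripper_force: 30.0
now [ 0.6465 -0.11    0.1012] [ 1.7998e+02 -1.0000e-02  1.1760e+01] open 0.0378 t 27.2
.6458,-.1099,.0937,11.7 | -0.002 -0.001 0.025 | 0.0 -0.0 0.0 | rows>= 1
```

```bash
python3 -m inch '-0.002 0 0.012 0 0 0; -0.002 0 0.021 0 0 0; -0.002 0 0.025 0 0 0;-0.002 0 0.025 0 0 0'
python3 -m inch '0 0 0.003 0 0 0; 0 0 0.003 0 0 0'
python3 -m inch '0 0 0.003 0 0 0; 0 0 0.003 0 0 0'
```

```text
clock: 27.53
tool_pos: [0.6458, -0.1097, 0.0936]
orientation: [-180.0, -0.0, 11.8]
force: [-0.4, -0.9, -1.6]
opening: 0.0377
gripper_force: 30.0
clock: 27.7
tool_pos: [0.6461, -0.1098, 0.0929]
orientation: [180.0, -0.0, 11.8]
force: [-0.0, -0.4, -0.4]
opening: 0.0378
gripper_force: 30.0
clock: 27.87
tool_pos: [0.6462, -0.1099, 0.0929]
orientation: [180.0, -0.1, 11.8]
force: [-2.5, -0.3, 6.0]
opening: 0.0375
gripper_force: 30.0
```

```bash
python3 -m inch '0 0 0 0 0 0; 0 0 0 0 0 0;0 0 0 0 0 0;0 0 0 0 0 0' -0.35
python3 -m inch '0 0 -0.05 0 0 0; 0 0 -0.12 0 0 0; 0 0 -0.22 0 0 0; 0 0 -0.32 0 0 0; 0 0 -0.42 0 0 0; 0 0 -0.5 0 0 0;0 0 -0.5 0 0 0;0 0 -0.5 0 0 0'
python3 -m inch '0 0.06 0 0 0 0; 0 0.15 0 0 0 0; 0 0.26 0 0 0 0; 0 0.37 0 0 0 0; 0 0.48 0 0 0 0; 0 0.59 0 0 0 0; 0 0.7 0 0 0 0; 0 0.8 0 0 0 0; 0 0.85 0 0 0 0; 0 0.85 0 0 0 0'
python3 - <<'E'
from lib import *
B=np.array([.6208,.0105]);a=.2046
H=dict(blue_box=(.12,-.123),tan_box=(.1,-.041),red_box=(.08,.041),green_box=(.06,.123))
im={c:snapshot(c) for c in CP}
for b,(h,y) in H.items():
    c0=B+rz(a)[:2,:2]@[0,y];M={}
    for c in CP:
        u,v=proj(c,[[*c0,.015+h*.8]])[0].astype(int)
        for d in cut_out(c,b):
            if d["pixels"][v-2:v+3,u-2:u+3].any():M[c]=d["pixels"];break
    if "top" in M:
        r=fitbox({"top":M["top"]},h,z0=.015,x0=c0,fith=False)
        print(b,list(M),"board frame",(rz(-a)[:2,:2]@(np.array(r[:2])-B)-[0,y]).round(4),"yaw",round((np.rad2deg(r[2]-a)+90)%180-90,1),round(r[4],3))
    else:print(b,list(M))
cv2.imwrite("pics/end.png",np.hstack([cv2.resize(im["side"][100:330,250:420,::-1],(355,480),interpolation=2),cv2.resize(im["top"][110:270,230:378,::-1][:, :],(444,480),interpolation=2)]))
E
```

```text
clock: 28.2
tool_pos: [0.6458, -0.1097, 0.0915]
orientation: [180.0, -0.0, 11.8]
force: [0.1, 0.3, 0.0]
opening: 0.0571
gripper_force: 0.0
clock: 28.87
tool_pos: [0.6465, -0.1097, 0.2434]
orientation: [180.0, -0.2, 11.8]
force: [-1.2, -0.0, -0.9]
opening: 0.0595
gripper_force: 0.0
clock: 29.7
tool_pos: [0.6968, -0.3628, 0.2379]
orientation: [-179.9, 0.2, 11.6]
force: [-0.9, 0.3, -1.6]
opening: 0.0595
gripper_force: 0.0
blue_box ['top', 'side'] board frame [0.001  0.0003] yaw -2.3 0.082
tan_box ['top', 'side'] board frame [ 0.0002 -0.0012] yaw 1.0 0.053
red_box ['top', 'side'] board frame [-0.0007  0.0009] yaw 1.1 0.051
green_box ['top', 'side'] board frame [-0.001  -0.0002] yaw 2.1 0.062
```

View pics/end.png

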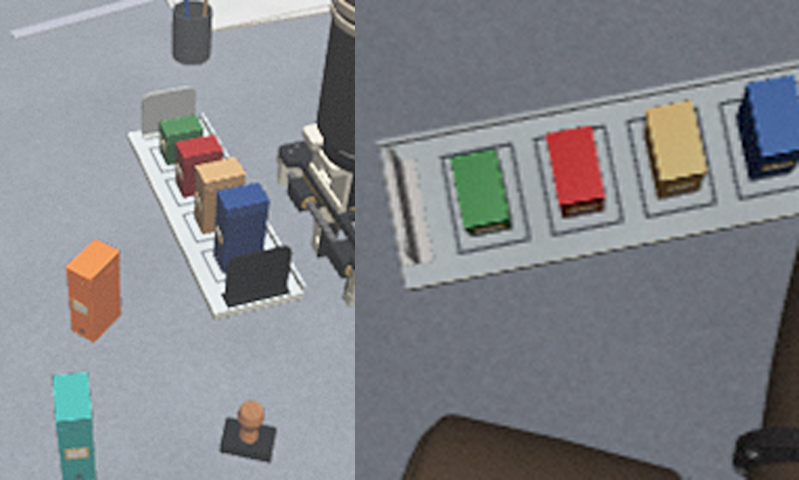

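All four boxes stand square in their outlines, from green at (480,190) to blue at (770,125) in the top crop. Each is within 2 mm of its centre, the robot is clear of everything, and the cup and stamp look undisturbed.

```bash
python3 -c "
from plant import close_job
print(close_job())"
```

```text
the job is handed in; nothing more can be done
None
```

I lined up the blue, tan, red and green boxes from the black bookend to the grey one; the last pictures show each upright and within about 2 mm of its place's centre, and I handed the job in at about 30 s (no verdict was shown).

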